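# Find the strip-sizer lane that fits the gauge blade

### The arm

A 6-joint arm with a two-finger parallel gripper is mounted at the origin on the work surface. World frame = base frame: x ahead of the robot, y to its left, z up, the work surface at z = 0. Lengths are in mm, angles in rad, forces in N, time in s.
With the tool pointing down it reaches from about 350 to 875 mm from the base axis. Payload 4.2 kg.
Tool frame: the origin (TCP) lies at the very end of the fingers, on their centre line; the grasp point (between the pads) lies 19 mm behind it; z points along the fingers, y is the line along which they close (so a half turn about z gives the same grasp; the last joint's range is limited). The gripper opens to 85 mm and grips with 20 to 120 N. Pads are 22 mm wide; open, the fingers measure 114 mm over their backs; the gripper's body (76 mm by 85 mm) begins 54 mm behind the grasp point. The pads swing forward as they close: fully open they stand 13 mm farther back than shut.
Start: joints at [1.404, 0.385, 0.008, 0, -1.194, -0.259], TCP at [258.122, 569.185, 231.312] pointing down, gripper open.
Joint ranges: [-3.14, 3.14], [-1.21, 2.06], [-1.07, 1.41], [-3.16, 2.05], [-2.99, -0.16], [-3.1, 3.1]. Speed limits (rad/s): [2.79, 2.79, 3.14, 3.14, 3.14, 3.14].

### API

Orientations are given as a unit quaternion [x, y, z, w].
In Python, from bench import arm, viewer gives the robot as it stands. The module is installed in compiled form; this text tells all that it offers.
- The arm moves only by the tool advance, called after "Call:" as name([rows], argument=value, ...), one row to a line, values as JSON. Schema: {"type":"object","properties":{"ticks":{"type":"array","items":{"type":"object","properties":{"trans":{"type":"array","items":{"type":"number"},"minItems":3,"maxItems":3},"turn_vec":{"type":"array","items":{"type":"number"},"minItems":3,"maxItems":3}},"additionalProperties":false},"minItems":1,"maxItems":10},"finger_gap":{"type":"number"},"only":{"type":"string"},"quiet":{"type":"boolean"},"lines":{"type":"string"}},"required":["ticks"],"additionalProperties":false}. ticks is a list of rows, 1 to 10 of them, each an object with the fields trans (a list: dx, dy, dz in units of 20 mm), turn_vec (a list: a rotation vector rx, ry, rz in units of 0.1 rad); a field left out counts as zero; each row is the pose to reach, as a shift and turn from the pose commanded when the call began, along the tool's axes at that moment; what a row does not reach only later rows make up. A row lasts 1/10 s, in which the tool goes at most 50 mm and 0.15 rad, less where a joint would pass 70% of its speed; a pose out of reach is approached as far as the arm can. finger_gap is the finger opening in mm, set as the call begins (left out keeps the last). The fingers move at their own pace and stop on an object; the grip force is fixed at half the most. Time passes only in rows, so rows that do not move let the fingers close. The tool returns the time, the measured TCP pose, the force, the opening and the grip force at its end. only (a regular expression) keeps the lines of the reply that match it, lines (a string "A,B") keeps lines A to B, and quiet returns only ok. Input that does not fit is refused with a message, and nothing moves.
- arm.read_state(): the state, without advancing time (a new reading comes with each control period).
- viewer.get_image(name): name is "scene" or "top" or "wrist"; returns (picture, depth): 420x560x3 uint8, blue, green, red; 420x560 float32, mm along the optical axis (not along the pixel's ray), 0 where there is no reading.
- viewer.get_calibration(name): a dict with "K" (3x3 intrinsics, pixels), "D" ([k1, k2, p1, p2, k3] as OpenCV has them; the pictures are not rectified), "rvec" (rotation vector, rad) and "tvec" (3), from world to camera coordinates, as OpenCV has them. Camera axes: x right, y down, z forward; pixel columns grow to the right and rows downward; lengths in mm; the calibration is good to about 2 mm. A picture is of the moment at which its call begins: read the wrist's pose just before it. get_calibration takes no time and is no camera call; for the wrist camera it gives the pose at the moment of the call.
- arm.job_done(): hands the job in; it is judged then, once.
The state is a dict: "clock": time; "joints": joint angles; "joint_vel": joint speeds; "joint_efforts": joint torques, N m; "position": TCP position; "ee_rot": TCP orientation; "contact_force": force on the tool from outside, world axes, zero at the start; "wrist_torque": the same for the moment, N m; "gripper_width": finger opening in mm; "grasp_force": force on a finger pad.
Only numpy, scipy, OpenCV 4.12 (cv2) and the standard library are available. Lean on these libraries where they do the work, as an engineer would, in place of code of your own. Each camera call takes 0.05 s, during which the arm holds its last target. There are 200 camera calls.

### The job

One of the three lanes of the blue clay strip sizer is set to the thickness of the orange-handled gauge blade, but from outside they look alike. Take the blade off its wooden rest and try it gently in the lanes by feel, never forcing it: it stops short in one lane and slides in loose in another. Leave it pushed fully home, let go, in the lane where it slides all the way in with a firm drag, without disturbing the other things on the table.

Things in the scene. Friction and masses are not known exactly. Their poses are not given: they have to be found in the camera images.
- sizer: clay strip sizer, fixed to the table: blue hood 106 x 312 mm, top 81 mm high (spring caps to 94 mm), on a 35 mm high bed, three lanes side by side. Origin on the table under its middle; x points into the lanes (away from the robot), y to the left, z up. Mouths in the front face at x = -30 mm; lane centres at y = +85, 0 and -85 mm; lanes 30 mm wide, 17 mm high at the mouth, straight
- shoe_b_edge (a point): front lower edge of the middle lane's sprung steel shoe when lifted to 10 mm over the bed; every lane has one, flat underneath, from 25 to 65 mm behind the mouth. Which lane has which setting changes: one shoe hangs 4 mm over the bed, so the blade stops dead 25 mm in; one 13 mm, so the blade goes home freely with 3 mm of play
- shoe_c_edge (a point): the same point in the right lane. The fitting lane's shoe is 8.5 mm over the bed: the blade's sloping nose lifts it from about 36 mm in (peak push 5 to 20 N) and it presses the blade on the bed with about 6 N, felt as a steady drag of 2 to 8 N, lasting when let go. Over 40 N in all between blade and machine is forcing
- bed: flat aluminium bed of the sizer, 106 x 310 mm, top 35 mm over the table, on which all three lanes run; its front face is flush with the mouths; origin and axes are those of the sizer
- mouth_a (a point): middle of the lower edge of the left (+y) lane's mouth, on the front face of the hood at the height of the bed; a yellow stripe 30 mm wide on the hood's top runs from above the mouth along the lane; x points into the lane, z up
- mouth_b (a point): middle of the lower edge of the middle lane's mouth, on the front face of the hood at the height of the bed; a yellow stripe 30 mm wide on the hood's top runs from above the mouth along the lane; x points into the lane, z up
- mouth_c (a point): middle of the lower edge of the right (-y) lane's mouth, on the front face of the hood at the height of the bed; a yellow stripe 30 mm wide on the hood's top runs from above the mouth along the lane; x points into the lane, z up
- blade: gauge blade, about 130 g: steel blade 60 x 24 x 10 mm to +x, its top sloping down to 6.5 mm over the last 20 mm; orange handle from x = 0 to -46 mm, 18 wide, from 20 mm below to 25 mm above the blade's underside (it stands on the rest); a shoulder plate 34 wide, 18 high, 4 thick at x = 0. Origin: blade's underside at the shoulder; x to the tip, z up. Home: shoulder at the mouth, within 7 mm
- blade_tip (a point): tip of the blade on its underside, 60 mm ahead of the blade's origin
- blade_grip (a point): grip point in the handle, 23 mm behind the blade's origin, 5 mm above the blade's underside, so 25 mm above the handle's foot; the handle is pinched across its 18 mm width (blade's y)
- rest: brown wooden rest on which the blade stands on its handle, 140 x 75 x 12 mm, fixed; origin under its middle, on the table; to the left or right of the sizer
- figure: small terracotta figure, 48 mm across, 90 mm high, on a round plaster bat (120 mm across, 12 mm high) on the other side of the sizer from the rest; origin at its foot. Leave alone
- bowl: white bowl, 110 mm across; origin at its foot. Leave alone
- glaze: jar with blue lid, 70 mm across, 90 mm high; origin at its foot. Leave alone
- oxide: amber jar with white lid, 56 mm across, 75 mm high; origin at its foot. Leave alone
- mug: blue mug, 80 mm across, 90 mm high; origin at its foot. Leave alone
- modeller: spatula lying on the table, 190 mm long; origin on its underside. Leave alone

How it is judged:
By the outcome, as a careful person would: the job done as asked, in the order asked, and still so for the second after the job is handed in, with the robot touching nothing.
It also fails if it takes over 64 s, if anything falls off the work surface, if the arm or the gripper's body presses on something with over 40 N, if the wrist force passes 120 N, or if a joint passes its speed limit or range.

## Working session

There is one attempt and no reset: what is moved stays moved. The work goes in short steps, Python scripts to look and compute and a tool call to move; the robot and the scene stay as the last step left them, time stands still between calls to the robot, and variables do not carry over. Pictures are saved under pics/ and viewed, at most 10 in all, crops included, and the job is handed in when it is done.

```bash
mkdir -p pics
```

Create h.py:
```python
import numpy as np,cv2
from bench import arm,viewer
def grab(n):
    c=viewer.get_calibration(n); im,d=viewer.get_image(n); return im,d,c
def cloud(d,c):
    h,w=d.shape; u,v=np.meshgrid(np.arange(w),np.arange(h))
    p=cv2.undistortPoints(np.stack([u,v],-1).reshape(-1,1,2).astype(np.float64),np.array(c["K"],float),np.array(c["D"],float)).reshape(h,w,2)
    P=np.dstack([p,np.ones((h,w))])*d[...,None]
    R=cv2.Rodrigues(np.array(c["rvec"],float))[0]
    return (P-np.array(c["tvec"],float).ravel())@R
```

Run:
```python
from h import *
for n in("scene","top"):
    im,d,c=grab(n); cv2.imwrite(f"pics/{n}1.png",im); W=cloud(d,c); np.savez(n+"1.npz",im=im,d=d,W=W)
    print(n,c["rvec"],c["tvec"])
print(arm.read_state())
```

```text
scene [ 2.03599255  0.98696711 -0.4951619 ] [-348.39487763 -217.14202434 1928.70028356]
top [ 2.1775329  -2.15202043  0.08588413] [ -12.72100772  590.28579074 1329.08287704]
{'clock': 0.1, 'joints': array([ 1.40358625e+00,  3.85508133e-01,  6.72854542e-03, -4.05612245e-04,
       -1.19399189e+00, -2.58612951e-01]), 'joint_vel': array([-1.82067962e-03, -8.33751899e-04,  2.60251188e-03,  1.88032982e-03,
       -3.40391498e-04,  4.04510294e-05]), 'joint_efforts': array([ 1.58339321e-04, -3.93319452e+01,  1.88929296e+01,  4.19794366e+00,
       -2.58711174e-03,  3.28751447e-06]), 'position': array([257.93698568, 568.71168095, 230.30485569]), 'ee_rot': array([ 9.77403532e-01, -2.11379574e-01, -1.43189694e-04,  9.95158042e-04]), 'contact_force': array([ 0.39719506, -0.24771964, -0.52616395]), 'wrist_torque': array([0.03674328, 0.04204251, 0.04300049]), 'grasp_force': 0.0, 'gripper_width': 85.3652886322423}
```

View pics/top1.png

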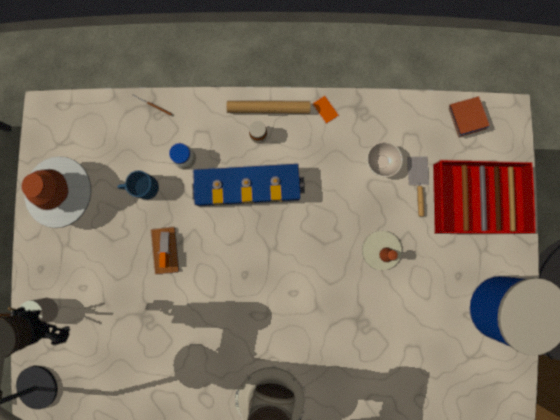

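View pics/scene1.png

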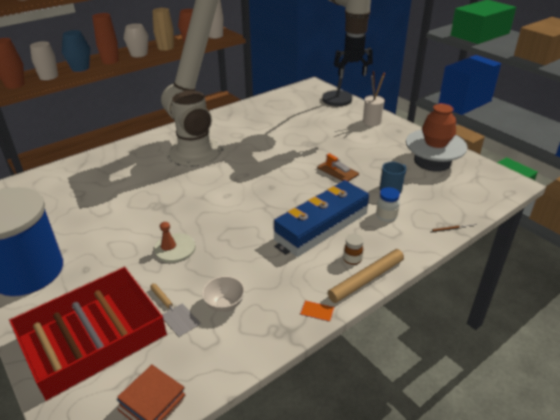

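The top view shows the sizer hood around (247,185), with yellow stripes at its front edge. The blade is on its rest around (165,250), with the tip pointing up in the image. The figure is on its bat at (383,252).

Run:
```python
from h import *
z=np.load("top1.npz"); im,d,W=z["im"],z["d"],z["W"]
hsv=cv2.cvtColor(im,cv2.COLOR_BGR2HSV)
def rep(name,m,box,hmin,hmax):
    x0,y0,x1,y1=box; M=np.zeros(m.shape,bool); M[y0:y1,x0:x1]=m[y0:y1,x0:x1]
    M&=(W[...,2]>hmin)&(W[...,2]<hmax)&(d>0)
    P=W[M]; r=cv2.minAreaRect(P[:,:2].astype(np.float32)); print(name,M.sum(),P.mean(0).round(1),np.median(P[:,2]).round(1),r)
H,S,V=cv2.split(hsv)
rep("hood",(H>100)&(H<130)&(S>120),(185,150,305,215),60,110)
rep("hoodall",V>=0,(180,150,300,215),65,110)
for k,(a,b) in {"a":(208,226),"b":(238,256),"c":(266,286)}.items():
    rep("str"+k,(H>12)&(H<35)&(S>100),(a,175,b,210),60,110)
rep("rest",V>=0,(145,222,185,280),6,30)
rep("handle",(H<15)&(S>180)&(V>140),(150,225,182,270),30,80)
rep("bladeall",V>=0,(150,225,182,275),28,80)
print(W[300,300],W[250,250])
c=viewer.get_calibration("wrist");R=cv2.Rodrigues(c["rvec"])[0];print("wristcam",-R.T@np.ravel(c["tvec"]),R[2])
```

```text
hood 2877 [651.2  82.4  81.7] 81.7 ((666.6548461914062, 93.22926330566406), (159.27828979492188, 335.4600524902344), 0.5609852075576782)
hoodall 3982 [648.5  87.5  81.9] 81.8 ((675.771240234375, 102.54293060302734), (167.38478088378906, 351.4448547363281), 3.8145925998687744)
stra 180 [612.5 163.8  82.6] 82.5 ((619.2330322265625, 164.5736846923828), (62.712554931640625, 30.263845443725586), 1.7190455198287964)
strb 180 [618.5  78.7  82.7] 82.1 ((623.7363891601562, 79.20965576171875), (60.032806396484375, 30.018747329711914), 4.690171241760254)
strc 177 [624.6  -5.9  83. ] 82.4 ((629.7555541992188, -5.288871765136719), (60.05084228515625, 29.80986213684082), 4.818894386291504)
rest 856 [450.1 332.7  12.8] 12.6 ((447.53070068359375, 334.9570007324219), (174.6836395263672, 123.29034423828125), 1.813211441040039)
handle 84 [420.4 329.   57.8] 57.8 ((420.1541748046875, 329.7109375), (41.48214340209961, 18.405790328979492), 1.0848246812820435)
bladeall 321 [451.3 326.9  46.9] 44.3 ((451.741455078125, 327.1658630371094), (34.213016510009766, 105.16383361816406), 88.71319580078125)
[303.79676647 -83.70237999  -1.53841561] [453.95584974  70.71506244   1.71183306]
wristcam [332.43435556 536.82394598 372.96520842] [-0.28679552  0.12884072 -0.94928837]
```

Run:
```python
import cv2
a=cv2.imread("pics/top1.png")[140:285,130:320]
cv2.imwrite("pics/top1c.png",cv2.resize(a,None,fx=4,fy=4,interpolation=cv2.INTER_CUBIC))
```

```text
(no output)
```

View pics/top1c.png

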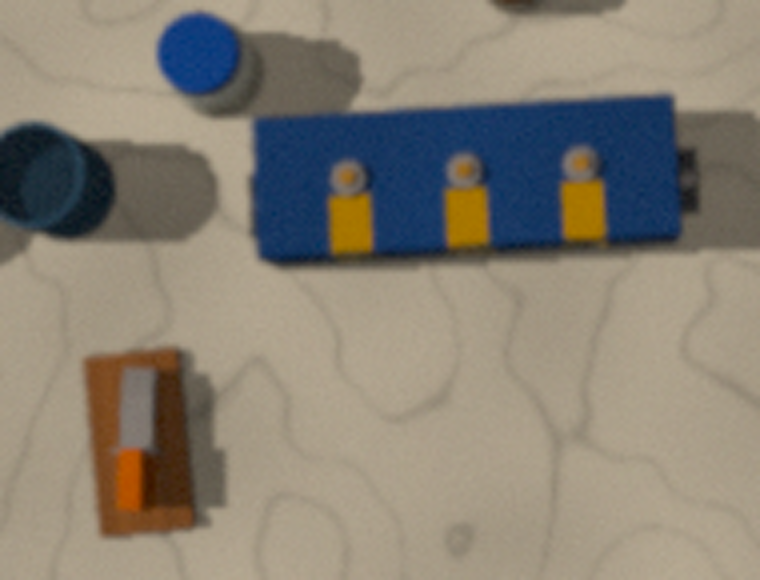

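The crop shows the yellow stripes ending at the hood's front edge, at crop rows 250, 246 and 240. The sizer is yawed about +0.07. The blade's handle is near crop (130,480) and its tip near (140,368). I'll move over the rest for a close look.

The manual's scale: shifts go in units of 20 mm and turns go in units of 0.1 rad. Converting my numbers, 283 mm is 14.15, 136 mm is 6.8, -0.38 rad is -3.8.

Call:
advance([
  {"trans":[2,0.95,0],"turn_vec":[0,0,-1]},
  {"trans":[4.25,2,0],"turn_vec":[0,0,-2]},
  {"trans":[6.5,3.1,0],"turn_vec":[0,0,-3]},
  {"trans":[8.75,4.2,0],"turn_vec":[0,0,-3.8]},
  {"trans":[11,5.3,0],"turn_vec":[0,0,-3.8]},
  {"trans":[13,6.25,0],"turn_vec":[0,0,-3.8]},
  {"trans":[14.15,6.8,0],"turn_vec":[0,0,-3.8]},
  {"trans":[14.15,6.8,0],"turn_vec":[0,0,-3.8]},
  {"trans":[14.15,6.8,0],"turn_vec":[0,0,-3.8]},
])

```text
clock: 1.0
position: [459.7, 328.0, 230.9]
ee_rot: [1.0, -0.024, -0.0, 0.0]
contact_force: [0.5, -0.1, -0.2]
gripper_width: 85.9
grasp_force: 0.0
```

Run:
```python
from h import *
print(arm.read_state()["position"],arm.read_state()["ee_rot"])
im,d,c=grab("wrist"); cv2.imwrite("pics/w1.png",im); W=cloud(d,c); np.savez("w1.npz",im=im,d=d,W=W)
```

```text
[459.70985105 328.00169152 230.89478251] [ 9.99721178e-01 -2.36095484e-02 -3.46363549e-04  1.88457693e-04]
```

View pics/w1.png

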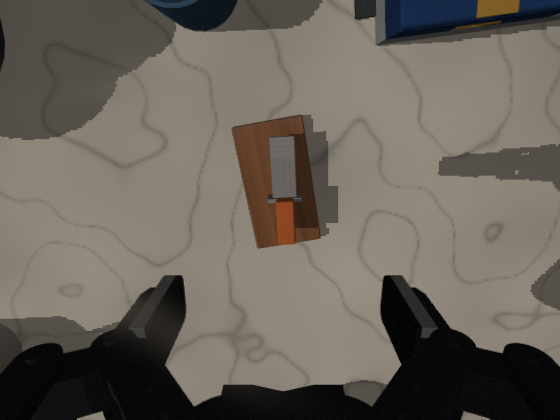

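In the wrist view the handle spans about (276–297, 198–244), the shoulder plate is at (285,199) and the tip at (282,137). The hood's front-left corner is at (382,42). Next I'll measure the blade axis by casting rays onto planes.

Add to h.py:
```python
def ray(uv,c,z):
    uv=np.array(uv,float).reshape(-1,1,2)
    p=cv2.undistortPoints(uv,np.array(c["K"],float),np.array(c["D"],float)).reshape(-1,2)
    R=cv2.Rodrigues(np.array(c["rvec"],float))[0]; o=-R.T@np.ravel(c["tvec"])
    D=np.c_[p,np.ones(len(p))]@R; return o+D*((z-o[2])/D[:,2])[:,None]
def rect(m,c,z):
    cs,_=cv2.findContours(m.astype(np.uint8),cv2.RETR_EXTERNAL,cv2.CHAIN_APPROX_NONE); k=max(cs,key=cv2.contourArea)
    P=ray(k,c,z)[:,:2]; return P,cv2.minAreaRect(P.astype(np.float32))
```

Run:
```python
from h import *
c=viewer.get_calibration("wrist"); z=np.load("w1.npz"); im,d,W=z["im"],z["d"],z["W"]
H,S,V=cv2.split(cv2.cvtColor(im,cv2.COLOR_BGR2HSV)); Z=W[...,2]
m=np.zeros(Z.shape,bool); m[110:255,225:330]=1
h=m&(Z>50)&(Z<70)&(S>150); P,r=rect(h,c,57); print("handle top",h.sum(),np.median(Z[h]),r)
b=m&(Z>36)&(Z<50)&(S<80); print(b.sum(),np.median(Z[b])); P,r=rect(b,c,42); print("blade",r)
for n,M in(("h",h),("b",b)):
    Q=W[M]; u=np.unique(Q[:,0]//8)
    print(n,[(round(k*8+4),round(Q[Q[:,0]//8==k,1].min(),1),round(Q[Q[:,0]//8==k,1].max(),1)) for k in u])
rr=m&(Z>8)&(Z<18); print("rest",cv2.minAreaRect(W[rr][:,:2].astype(np.float32)),np.median(Z[rr]))
t=m*0+1; print("table",np.median(Z[260:300,200:400]))
```

```text
handle top 795 56.9742539649615 ((424.00872802734375, 329.2496643066406), (47.3092041015625, 17.876474380493164), 0.3530254364013672)
1582 41.74732407472876
blade ((473.299072265625, 328.8681945800781), (33.69123840332031, 65.55779266357422), 89.610595703125)
h [(404, np.float64(319.6), np.float64(336.9)), (412, np.float64(320.2), np.float64(337.5)), (420, np.float64(319.9), np.float64(337.2)), (428, np.float64(319.7), np.float64(337.6)), (436, np.float64(320.3), np.float64(337.4)), (444, np.float64(320.0), np.float64(336.9))]
b [(444, np.float64(311.7), np.float64(345.1)), (452, np.float64(317.2), np.float64(340.7)), (460, np.float64(317.0), np.float64(340.3)), (468, np.float64(316.9), np.float64(340.6)), (476, np.float64(317.3), np.float64(340.4)), (484, np.float64(317.0), np.float64(340.8)), (492, np.float64(317.0), np.float64(340.4)), (500, np.float64(317.3), np.float64(340.8)), (508, np.float64(317.2), np.float64(340.6))]
rest ((449.9845275878906, 335.30908203125), (139.97134399414062, 75.01699829101562), 7.129387378692627) 12.077782688126373
table 0.2366371605815695
```

Call:
advance([
  {"trans":[-1.8,0.035,1.5],"turn_vec":[0,0,-0.47]},
  {"trans":[-1.8,0.035,3.75],"turn_vec":[0,0,-0.47]},
  {"trans":[-1.8,0.035,6],"turn_vec":[0,0,-0.47]},
  {"trans":[-1.8,0.035,8.25],"turn_vec":[0,0,-0.47]},
  {"trans":[-1.8,0.035,9.75],"turn_vec":[0,0,-0.47]},
  {"trans":[-1.8,0.035,10.4],"turn_vec":[0,0,-0.47]},
  {"trans":[-1.8,0.035,10.6],"turn_vec":[0,0,-0.47]},
  {"trans":[-1.8,0.035,10.6],"turn_vec":[0,0,-0.47]},
  {"trans":[-1.8,0.035,10.6],"turn_vec":[0,0,-0.47]},
])

```text
clock: 1.95
position: [423.9, 330.6, 20.3]
ee_rot: [1.0, 0.001, 0.001, -0.001]
contact_force: [0.7, -0.6, 1.1]
gripper_width: 85.1
grasp_force: 0.0
```

Call:
advance([
  {},
  {},
  {},
  {},
  {},
  {},
  {},
  {},
], finger_gap=10)

```text
clock: 2.75
position: [423.8, 329.4, 19.7]
ee_rot: [1.0, 0.001, 0.0, -0.0]
contact_force: [0.0, -1.8, 5.7]
gripper_width: 17.0
grasp_force: 58.6
```

Converted, 260 mm is 13, 150 mm is 7.5, -0.071 rad is -0.71.

Call:
advance([
  {"trans":[0,0,-1.5]},
  {"trans":[0,0,-3.5]},
  {"trans":[0,1,-5]},
  {"trans":[0.5,3,-6],"turn_vec":[0,0,-0.3]},
  {"trans":[1,5.25,-6.5],"turn_vec":[0,0,-0.71]},
  {"trans":[1.5,7.5,-6.5],"turn_vec":[0,0,-0.71]},
  {"trans":[2,9.75,-6.5],"turn_vec":[0,0,-0.71]},
  {"trans":[2.5,11.75,-6.5],"turn_vec":[0,0,-0.71]},
  {"trans":[2.8,13,-6.5],"turn_vec":[0,0,-0.71]},
  {"trans":[2.8,13,-6.5],"turn_vec":[0,0,-0.71]},
])

```text
clock: 3.75
position: [479.5, 66.7, 148.4]
ee_rot: [0.999, 0.034, -0.001, 0.0]
contact_force: [1.4, 0.8, -1.4]
gripper_width: 17.4
grasp_force: 58.5
```

Call:
advance([
  {},
  {},
  {},
])

```text
clock: 4.05
position: [479.8, 70.3, 149.1]
ee_rot: [0.999, 0.037, -0.0, -0.0]
contact_force: [0.3, 0.4, -1.0]
gripper_width: 17.7
grasp_force: 58.5
```

Run:
```python
from h import *
s=arm.read_state();print(s["position"],s["ee_rot"],s["contact_force"],s["wrist_torque"])
im,d,c=grab("wrist"); cv2.imwrite("pics/w2.png",im); W=cloud(d,c); np.savez("w2.npz",im=im,d=d,W=W)
```

```text
[479.79326562  70.28084239 149.10426463] [ 9.99323691e-01  3.67713559e-02 -1.65972626e-04 -1.90567113e-05] [ 0.31800249  0.40690969 -1.01109386] [0.03618356 0.0329384  0.02664857]
```

View pics/w2.png

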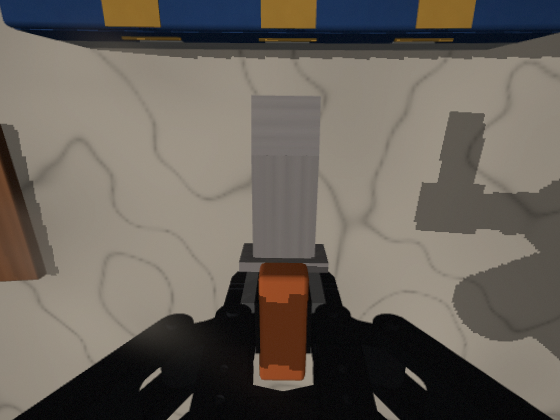

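The wrist view shows the held blade, tip edge at row 96 and columns 252–321. Above it are the hood's front edge (row about 30) and the three stripes, centred near columns 131, 289 and 446. I'll measure both in world coordinates.

Run:
```python
from h import *
c=viewer.get_calibration("wrist"); z=np.load("w2.npz"); im,d,W=z["im"],z["d"],z["W"]
H,S,V=cv2.split(cv2.cvtColor(im,cv2.COLOR_BGR2HSV)); X,Y,Z=W[...,0],W[...,1],W[...,2]
top=(Z>78)&(Z<86); top[60:]=0
print("hood z",np.median(Z[top]))
ed=[]
for u in range(30,540,3):
    r=np.where(top[:,u])[0]
    if len(r): ed.append(W[r.max(),u])
ed=np.array(ed); p=np.polyfit(ed[:,1],ed[:,0],1); res=ed[:,0]-np.polyval(p,ed[:,1]); k=abs(res)<2; p=np.polyfit(ed[k,1],ed[k,0],1)
print("front edge x= %.4f*y+%.2f"%tuple(p),k.sum(),"yaw",-np.arctan(p[0]), ed[:,0].std())
yel=(H>12)&(H<35)&(S>120)&(V>80)&top
for a,b in((90,175),(245,330),(405,490)):
    M=np.zeros_like(yel);M[:60,a:b]=yel[:60,a:b]; P=W[M]; 
    k=-np.arctan(p[0]); lat=P[:,:2]@[-np.sin(k),np.cos(k)]; print("stripe",M.sum(),lat.min().round(1),lat.max().round(1),((lat.min()+lat.max())/2).round(2), "z",np.median(P[:,2]))
# blade
m=(S<90)&(Z>120); m[:85]=0;m[265:]=0;m[:,:200]=0;m[:,380:]=0
for v in range(98,258,10):
    r=np.where(m[v])[0]; 
    if len(r): a,b=W[v,r.min()+1],W[v,r.max()-1]; print(v,((a+b)/2).round(1),(a-b)[1].round(1))
o=(S>150)&((H<15)|(H>170))&(Z>150);o[:262]=0;o[385:]=0;o[:,:240]=0;o[:,330:]=0;print("handle",W[o].mean(0),np.percentile(Z[o],[5,50,95]),np.percentile(X[o],[1,99]),np.percentile(Y[o],[1,99]))
```

```text
hood z 81.04841345688921
front edge x= -0.0677*y+601.92 170 yaw 0.06762403539744116 5.5247529659010945
stripe 1500 106.5 136.8 121.66 z 81.7411403021722
stripe 1543 21.8 51.5 36.62 z 81.68135741314497
stripe 1566 -63.8 -33.0 -48.38 z 81.64395723269311
98 [561.8  66.4  84.3] 43.0
108 [557.9  76.4 169. ] 22.7
118 [551.   61.2  84.6] 52.7
128 [546.5  45.   85.9] 84.7
138 [547.9  75.6 170.7] 23.0
148 [544.4  75.6 170.4] 22.9
158 [528.3  52.5  86.2] 68.5
168 [522.9  41.8  86.1] 89.5
178 [516.1  50.1  86.3] 72.0
188 [530.2  74.5 171.5] 22.9
198 [526.3  74.4 171.1] 22.8
208 [522.5  74.1 171.6] 23.0
218 [518.7  74.  171.8] 22.8
228 [514.3  73.7 171. ] 23.1
238 [510.2  73.4 170.9] 22.6
248 [502.1  72.9 162.4] 32.4
handle [484.06972588  71.82076271 186.22522048] [180.40689029 186.32535714 187.30301261] [458.23808259 502.80695457] [62.63137151 81.05860614]
```

Converted, 122 mm is 6.1, 120 mm is 6.

Call:
advance([
  {"trans":[0,0.1,1.5]},
  {"trans":[0,0.1,3.5]},
  {"trans":[0,0.1,5.25]},
  {"trans":[0,0.1,6]},
  {"trans":[0,0.1,6.1]},
  {"trans":[0,0.1,6.1]},
  {"trans":[0,0.1,6.1]},
  {"trans":[0,0.1,6.1]},
  {"trans":[0,0.1,6.1]},
])

```text
clock: 5.0
position: [480.7, 67.8, 28.3]
ee_rot: [0.999, 0.036, 0.001, -0.0]
contact_force: [0.4, -0.8, -1.7]
gripper_width: 17.7
grasp_force: 58.5
```

Run:
```python
from h import *
s=arm.read_state();print(s["position"],s["ee_rot"],s["contact_force"])
im,d,c=grab("wrist"); cv2.imwrite("pics/w3.png",im); W=cloud(d,c); np.savez("w3.npz",im=im,d=d,W=W)
```

```text
[480.71507566  67.78405925  28.29067304] [ 9.99345383e-01  3.61601463e-02  1.01947344e-03 -4.57185873e-04] [ 0.44695987 -0.77440771 -1.65957612]
```

View pics/w3.png

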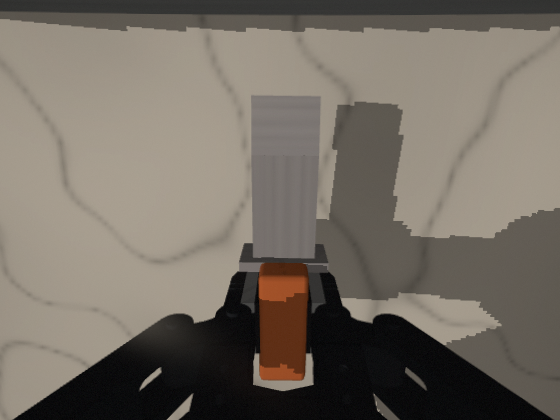

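The view shows the blade unchanged in the grip, tip at row 96, ahead of the hood at row 15. Next: lower slightly and put the tip about 10 mm into the middle mouth.

Call:
advance([
  {"trans":[0,0,0.1]},
  {"trans":[0.4,0,0.125]},
  {"trans":[0.8,0.005,0.125]},
  {"trans":[1.2,0.005,0.125]},
  {"trans":[1.5,0.01,0.125]},
  {"trans":[1.8,0.01,0.125]},
  {"trans":[2,0.01,0.125]},
  {"trans":[2.2,0.015,0.125]},
  {"trans":[2.2,0.015,0.125]},
  {"trans":[2.2,0.015,0.125]},
])

```text
clock: 6.05
position: [523.8, 70.3, 24.7]
ee_rot: [0.999, 0.036, -0.0, 0.0]
contact_force: [0.0, -0.2, -1.7]
gripper_width: 17.4
grasp_force: 58.5
```

Call:
advance([
  {"trans":[0,0,0.025]},
  {"trans":[0,0,0.05]},
  {"trans":[0,0,0.05]},
  {"trans":[0,0,0.05]},
])

```text
clock: 6.45
position: [524.0, 70.3, 23.8]
ee_rot: [0.999, 0.036, -0.0, 0.0]
contact_force: [0.2, -1.2, -1.6]
gripper_width: 17.5
grasp_force: 58.5
```

Call:
advance([
  {"trans":[0,0,0.025]},
  {"trans":[0,0,0.025]},
  {"trans":[0,0,0.025]},
])

```text
clock: 6.75
position: [524.0, 70.3, 23.3]
ee_rot: [0.999, 0.036, -0.0, 0.0]
contact_force: [-0.5, 0.6, -1.0]
gripper_width: 17.3
grasp_force: 58.5
```

Call:
advance([
  {"trans":[0,0,0.015]},
  {"trans":[0,0,0.025]},
  {"trans":[0,0,0.025]},
])

```text
clock: 7.05
position: [524.0, 70.3, 22.8]
ee_rot: [0.999, 0.036, -0.0, 0.0]
contact_force: [-0.2, -0.7, -1.3]
gripper_width: 17.3
grasp_force: 58.5
```

Call:
advance([
  {"trans":[0,0,0.015]},
  {"trans":[0,0,0.015]},
  {"trans":[0,0,0.015]},
])

```text
clock: 7.35
position: [524.1, 70.3, 22.6]
ee_rot: [0.999, 0.036, 0.0, -0.0]
contact_force: [-0.8, 0.0, -0.2]
gripper_width: 17.1
grasp_force: 58.7
```

Converted, 0.2 mm is 0.01.

Call:
advance([
  {"trans":[0,0,0.01]},
  {"trans":[0,0,0.01]},
  {"trans":[0,0,0.01]},
])

```text
clock: 7.65
position: [524.1, 70.4, 22.5]
ee_rot: [0.999, 0.036, 0.0, -0.0]
contact_force: [-1.3, -0.4, 2.0]
gripper_width: 17.4
grasp_force: 58.9
```

Call:
advance([
  {"trans":[0.1,0,0.01]},
  {"trans":[0.2,0,0.01]},
  {"trans":[0.3,0,0.01]},
  {"trans":[0.4,0,0.01]},
  {"trans":[0.4,0,0.01]},
])

```text
clock: 8.15
position: [532.6, 71.0, 22.4]
ee_rot: [0.999, 0.036, 0.0, -0.0]
contact_force: [-2.4, 0.3, 5.0]
gripper_width: 17.4
grasp_force: 59.4
```

Converted, 1 mm is 0.05, -0.3 mm is -0.015.

Call:
advance([
  {"trans":[0,0,-0.015]},
  {"trans":[0.05,0,-0.015]},
  {"trans":[0.1,0,-0.015]},
  {"trans":[0.15,0,-0.015]},
  {"trans":[0.2,0,-0.015]},
  {"trans":[0.2,0,-0.015]},
])

```text
clock: 8.75
position: [536.0, 71.2, 22.5]
ee_rot: [0.999, 0.036, -0.0, 0.0]
contact_force: [-3.1, -0.9, 4.4]
gripper_width: 17.4
grasp_force: 59.4
```

Call:
advance([
  {"trans":[0.05,0,0]},
  {"trans":[0.1,0,0]},
  {"trans":[0.15,0,0]},
  {"trans":[0.15,0,0]},
])

```text
clock: 9.15
position: [539.0, 71.4, 22.5]
ee_rot: [0.999, 0.036, -0.0, 0.0]
contact_force: [-3.1, 0.2, 4.9]
gripper_width: 17.5
grasp_force: 59.4
```

Call:
advance([
  {"trans":[0.05,0,0]},
  {"trans":[0.1,0,0]},
  {"trans":[0.1,0,0]},
])

```text
clock: 9.45
position: [540.9, 71.5, 22.5]
ee_rot: [0.999, 0.036, -0.0, 0.0]
contact_force: [-2.1, -0.7, 4.3]
gripper_width: 17.3
grasp_force: 59.4
```

Call:
advance([
  {"trans":[0,0,-0.015]},
  {"trans":[0.05,0,-0.015]},
  {"trans":[0.1,0,-0.015]},
  {"trans":[0.1,0,-0.015]},
])

```text
clock: 9.85
position: [543.2, 71.7, 22.6]
ee_rot: [0.999, 0.036, 0.0, -0.0]
contact_force: [-0.9, -0.4, 3.1]
gripper_width: 17.7
grasp_force: 59.2
```

Call:
advance([
  {"trans":[0.05,0,0]},
  {"trans":[0.1,0,0]},
  {"trans":[0.15,0,0]},
  {"trans":[0.15,0,0]},
])

```text
clock: 10.25
position: [546.3, 72.0, 22.6]
ee_rot: [0.999, 0.036, 0.0, -0.0]
contact_force: [-1.2, -0.4, 2.4]
gripper_width: 17.5
grasp_force: 59.1
```

Call:
advance([
  {"trans":[0.05,0,0]},
  {"trans":[0.1,0,0]},
  {"trans":[0.15,0,0]},
  {"trans":[0.15,0,0]},
])

```text
clock: 10.65
position: [549.3, 72.2, 22.7]
ee_rot: [0.999, 0.036, 0.0, -0.0]
contact_force: [-0.4, 0.4, 1.0]
gripper_width: 17.1
grasp_force: 59.0
```

Call:
advance([
  {"trans":[0.05,0,0]},
  {"trans":[0.1,0,0]},
  {"trans":[0.15,0,0]},
  {"trans":[0.15,0,0]},
])

```text
clock: 11.05
position: [551.2, 72.1, 22.7]
ee_rot: [0.999, 0.036, -0.001, 0.0]
contact_force: [-6.0, 0.3, 4.5]
gripper_width: 17.4
grasp_force: 59.3
```

Resistance starts at about 37 mm in, where the fitting lane's shoe would begin to lift. I'll keep going gently.

Converted, 1 mm is 0.05.

Call:
advance([
  {"trans":[0.05,0,0]},
  {"trans":[0.05,0,0]},
  {"trans":[0.05,0,0]},
])

```text
clock: 11.35
position: [551.6, 72.1, 22.7]
ee_rot: [0.999, 0.036, -0.001, 0.0]
contact_force: [-6.4, 0.3, 5.8]
gripper_width: 17.4
grasp_force: 59.5
```

Call:
advance([
  {"trans":[0.05,0,0]},
  {"trans":[0.1,0,0]},
  {"trans":[0.1,0,0]},
])

```text
clock: 11.65
position: [552.4, 71.7, 22.6]
ee_rot: [0.999, 0.036, -0.003, 0.001]
contact_force: [-9.3, 0.3, 8.4]
gripper_width: 17.6
grasp_force: 59.3
```

Call:
advance([
  {"trans":[0.05,0,0]},
  {"trans":[0.05,0,0]},
  {"trans":[0.05,0,0]},
])

```text
clock: 11.95
position: [552.6, 71.6, 22.7]
ee_rot: [0.999, 0.036, -0.003, 0.001]
contact_force: [-10.7, -0.4, 9.2]
gripper_width: 17.4
grasp_force: 59.6
```

Call:
advance([
  {"trans":[0.05,0,-0.005]},
  {"trans":[0.05,0,-0.01]},
  {"trans":[0.05,0,-0.01]},
])

```text
clock: 12.25
position: [553.3, 71.6, 22.7]
ee_rot: [0.999, 0.036, -0.004, 0.001]
contact_force: [-11.8, -0.1, 9.5]
gripper_width: 17.4
grasp_force: 59.6
```

Call:
advance([
  {"trans":[0,0,-0.02]},
  {"trans":[0,0,-0.02]},
  {"trans":[0,0,-0.02]},
])

```text
clock: 12.55
position: [553.2, 71.6, 22.7]
ee_rot: [0.999, 0.036, -0.004, 0.001]
contact_force: [-10.4, -0.7, 7.0]
gripper_width: 17.3
grasp_force: 59.0
```

Call:
advance([
  {"trans":[0.05,0,0]},
  {"trans":[0.1,0,0]},
  {"trans":[0.1,0,0]},
])

```text
clock: 12.85
position: [555.0, 71.5, 22.8]
ee_rot: [0.999, 0.035, -0.004, 0.001]
contact_force: [-11.1, -0.2, 8.4]
gripper_width: 17.4
grasp_force: 59.3
```

```bash
python3 -c "
from bench import arm;s=arm.read_state();print(s['contact_force'],s['wrist_torque'],s['ee_rot'])"
```

```text
[-11.09309794  -0.19380253   8.41402511] [-0.07641132  2.50111263 -0.00355183] [ 0.9993612   0.03548231 -0.00413223  0.00105887]
```

Converted, 1 mm is 0.05, 2 mm is 0.1.

Call:
advance([
  {"trans":[0.05,0,-0.015]},
  {"trans":[0.1,0,-0.015]},
  {"trans":[0.1,0,-0.015]},
])

```text
clock: 13.15
position: [556.8, 71.6, 22.8]
ee_rot: [0.999, 0.035, -0.004, 0.001]
contact_force: [-10.7, -1.1, 6.6]
gripper_width: 17.4
grasp_force: 59.1
```

Call:
advance([
  {"trans":[0.05,0,0]},
  {"trans":[0.1,0,0]},
  {"trans":[0.1,0,0]},
])

```text
clock: 13.45
position: [558.8, 71.7, 22.8]
ee_rot: [0.999, 0.035, -0.004, 0.001]
contact_force: [-10.6, -1.6, 7.9]
gripper_width: 17.0
grasp_force: 59.1
```

Call:
advance([
  {"trans":[0.05,0,-0.01]},
  {"trans":[0.1,0,-0.01]},
  {"trans":[0.1,0,-0.01]},
])

```text
clock: 13.75
position: [561.6, 72.1, 22.8]
ee_rot: [0.999, 0.035, -0.004, 0.001]
contact_force: [-8.4, -1.8, 3.0]
gripper_width: 17.6
grasp_force: 58.8
```

Converted, 2 mm is 0.1, 1 mm is 0.05.

Call:
advance([
  {"trans":[0.05,0,0]},
  {"trans":[0.1,0,0]},
  {"trans":[0.15,0,0]},
  {"trans":[0.15,0,0]},
])

```text
clock: 14.15
position: [564.8, 72.4, 22.8]
ee_rot: [0.999, 0.035, -0.003, 0.001]
contact_force: [-8.2, -0.5, 4.6]
gripper_width: 17.3
grasp_force: 58.8
```

Call:
advance([
  {"trans":[0.05,0,0]},
  {"trans":[0.1,0,0]},
  {"trans":[0.15,0,0]},
  {"trans":[0.15,0,0]},
])

```text
clock: 14.55
position: [567.9, 72.6, 22.8]
ee_rot: [0.999, 0.035, -0.003, 0.001]
contact_force: [-8.3, -1.1, 2.7]
gripper_width: 17.4
grasp_force: 58.8
```

Call:
advance([
  {"trans":[0.05,0,0]},
  {"trans":[0.1,0,0]},
  {"trans":[0.1,0,0]},
])

```text
clock: 14.85
position: [569.9, 72.8, 22.8]
ee_rot: [0.999, 0.035, -0.003, 0.001]
contact_force: [-8.3, -0.2, 2.9]
gripper_width: 17.3
grasp_force: 58.8
```

Call:
advance([
  {"trans":[0.05,0,-0.005]},
  {"trans":[0.1,0,-0.005]},
  {"trans":[0.1,0,-0.005]},
])

```text
clock: 15.15
position: [571.9, 73.0, 22.8]
ee_rot: [0.999, 0.035, -0.003, 0.001]
contact_force: [-6.7, -0.6, 2.7]
gripper_width: 17.2
grasp_force: 58.8
```

Call:
advance([
  {"trans":[0.05,0,0]},
  {"trans":[0.05,0,0]},
  {"trans":[0.05,0,0]},
])

```text
clock: 15.45
position: [572.9, 73.0, 22.8]
ee_rot: [0.999, 0.035, -0.003, 0.001]
contact_force: [-8.1, -1.1, 3.7]
gripper_width: 17.2
grasp_force: 58.8
```

Call:
advance([
  {"trans":[0.05,0,0]},
  {"trans":[0.05,0,0]},
  {"trans":[0.05,0,0]},
])

```text
clock: 15.75
position: [573.8, 73.1, 22.8]
ee_rot: [0.999, 0.035, -0.003, 0.001]
contact_force: [-8.2, -1.9, 2.8]
gripper_width: 17.6
grasp_force: 58.8
```

Call:
advance([
  {"trans":[0.05,0,0]},
  {"trans":[0.05,0,0]},
  {"trans":[0.05,0,0]},
])

```text
clock: 16.05
position: [574.1, 73.1, 22.8]
ee_rot: [0.999, 0.035, -0.004, 0.001]
contact_force: [-10.1, 0.3, 4.6]
gripper_width: 17.4
grasp_force: 59.0
```

Call:
advance([
  {"trans":[0.05,0,0]},
  {"trans":[0.05,0,0]},
  {"trans":[0.05,0,0]},
])

```text
clock: 16.35
position: [574.2, 72.9, 22.7]
ee_rot: [0.999, 0.035, -0.005, 0.001]
contact_force: [-12.2, -1.0, 5.9]
gripper_width: 17.2
grasp_force: 59.1
```

Call:
advance([
  {"trans":[0.025,0,0]},
  {"trans":[0.025,0,0]},
  {"trans":[0.025,0,0]},
])

```text
clock: 16.65
position: [574.2, 72.9, 22.7]
ee_rot: [0.999, 0.035, -0.005, 0.001]
contact_force: [-12.8, 0.1, 7.1]
gripper_width: 17.3
grasp_force: 59.1
```

Run:
```python
from h import *
im,d,c=grab("wrist"); cv2.imwrite("pics/w4.png",im); np.savez("w4.npz",im=im,d=d,W=cloud(d,c))
```

```text
(no output)
```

View pics/w4.png

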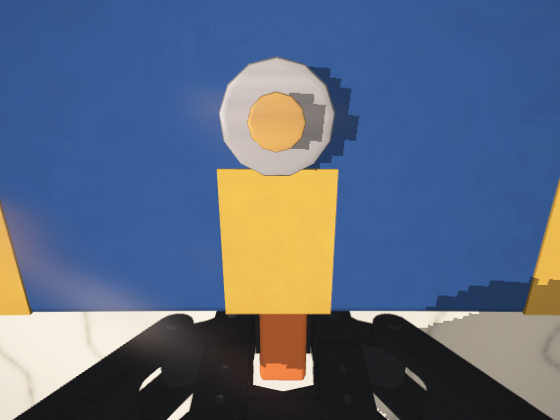

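The blade has stopped with its shoulder on the front face at (285,312): the front edge and handle meet. The lane gave a rise from about 37 mm, a steady 8 N drag, then a firm stop, so it fits. I'll unload, release and retreat.

Converted, -1.5 mm is -0.075, -1 mm is -0.05.

Call:
advance([
  {"trans":[-0.05,0,-0.015]},
  {"trans":[-0.075,0,-0.03]},
  {"trans":[-0.075,0,-0.03]},
])

```text
clock: 17.0
position: [574.2, 73.0, 22.7]
ee_rot: [0.999, 0.035, -0.004, 0.001]
contact_force: [-7.6, -1.2, 1.8]
gripper_width: 17.7
grasp_force: 58.5
```

Call:
advance([
  {},
  {},
  {},
  {},
  {},
  {},
], finger_gap=45)

```text
clock: 17.6
position: [578.1, 74.3, 24.6]
ee_rot: [0.999, 0.036, 0.0, -0.0]
contact_force: [-0.1, 0.9, 0.6]
gripper_width: 44.9
grasp_force: 0.0
```

Call:
advance([
  {"trans":[0,0,-0.25]},
  {"trans":[0,0,-1]},
  {"trans":[0,0,-2.25]},
  {"trans":[-0.5,0,-4]},
  {"trans":[-2,0,-5.5]},
  {"trans":[-4,0,-6]},
  {"trans":[-6,0,-6]},
  {"trans":[-6,0,-6]},
  {"trans":[-6,0,-6]},
])

```text
clock: 18.5
position: [458.1, 65.6, 145.5]
ee_rot: [0.999, 0.037, 0.001, -0.0]
contact_force: [1.1, 0.1, 1.0]
gripper_width: 45.2
grasp_force: 0.0
```

Run:
```python
from h import *
im,d,c=grab("wrist"); cv2.imwrite("pics/w5.png",im); W=cloud(d,c)
H,S,V=cv2.split(cv2.cvtColor(im,cv2.COLOR_BGR2HSV)); X,Y,Z=np.moveaxis(W,2,0)
m=(S>150)&((H<15)|(H>170))&(Z>52)&(Z<70)&(X>530)&(X<610)
P=W[m]; print(m.sum(),P.mean(0),np.percentile(P,[1,99],axis=0))
print(cv2.minAreaRect(P[:,:2].astype(np.float32)))
```

```text
2306 [572.69554939  74.10882557  59.79137416] [[550.59066045  65.05915631  56.92644189]
 [593.27352641  83.55587938  61.55005457]]
((572.1142578125, 73.9981460571289), (43.7474250793457, 17.479778289794922), 4.651524066925049)
```

View pics/w5.png

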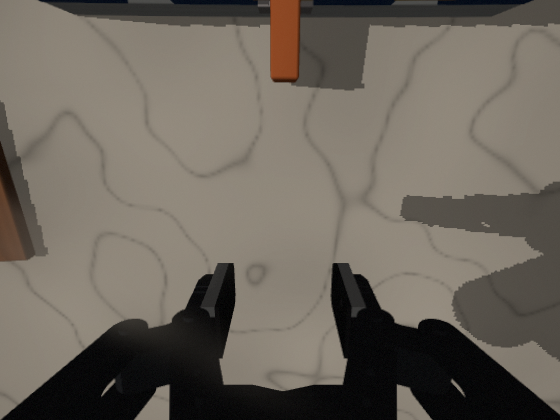

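The view shows the handle at (285,40), its rear end about 46 mm out from the front face (home), with the gripper clear.

```bash
python3 -c "
from bench import arm;print(arm.job_done())"
```

```text
the job is handed in; nothing more can be done
None
```

The blade is fully home in the middle lane, let go and handed in: it met resistance at about 37 mm, then a steady drag of about 8 N up to the shoulder stop; wrist force stayed under about 15 N in every reading, and with that fit I did not try the other two lanes.

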